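# Open the filler's outlet valve, then prime and start it

## Robot

A 7-joint arm with a two-finger parallel gripper is mounted at the origin on a cart in front of the work surface, level with it; the furniture and walls round the work are solid. World frame = base frame: x ahead of the robot, y to its left, z up, the work surface at z = 0. Lengths are in mm, angles in rad, forces in N, time in s.
With the tool pointing down it reaches from about 350 to 900 mm from the base axis. Payload 8.1 kg.
Tool frame: the origin (TCP) lies on the centre line of the jaws, within the pads' length; the fingertips stand 11 mm ahead of it and the grasp point (between the pads) lies 8 mm behind it (r.tip_reach is the distance from the TCP to the fingertips, in mm); z points along the fingers, y is the direction in which the jaws open and shut (so a half turn about z gives the same grasp; the last joint's range is limited). The gripper opens to 85 mm and grips with 20 to 120 N. Pads are 22 mm wide; open, the fingers measure 114 mm over their backs; the gripper's body (76 mm by 85 mm) begins 54 mm behind the grasp point. The pads swing forward as they close: fully open they stand 13 mm farther back than shut.
Start: joints at [1.046, 0.434, 0.025, 1.573, -0.012, 1.134, -0.075], TCP at [255.856, -570.244, 242.323] pointing down, gripper open.
Joint ranges: [-2.62, 2.62], [-0.44, 2.09], [-1.27, 1.32], [0.08, 2.57], [-1.32, 4.46], [0.12, 2], [-2.74, 2.74]. Speed limits (rad/s): [2.22, 2.22, 3.01, 3.01, 3.14, 3.14, 3.14].

## Interface

Orientations are given as a rotation vector (axis times angle).
In Python, from bench import r gives the robot as it stands.
- The arm moves only by the shell command python3 -m handwheel 'ROWS' [FORCE]. ROWS is JSON, one flat list of numbers, 5 for each row, row after row: the shift along the tool's x, y, z in m, then the turn about the tool's z in rad, then the closure, from 0 (fully open) to 1 (shut). A call has exactly 8 rows; each row shifts and turns the commanded pose from where the row before left it, along the tool's axes as they then stand; what a row does not reach is not made up. A row lasts 1/12 s, in which the tool goes at most 41.7 mm and 7.16 degrees, less where a joint would pass 70% of its speed; a pose out of reach is approached as far as the arm can. A call is refused whole if a number of a shift passes 0.0417 or a number of a turn 0.125, either way. A call with a gripper value outside its range is refused whole. The fingers move at their own pace and stop on an object; FORCE is the grip in N (left out, the last holds). Time passes only in rows, so rows that do not move let the fingers close, or fill a call up. It gives the time, the measured TCP pose, the force and the opening at its end, in the units of the state.
- r.observe(): the state, without advancing time (a new reading comes with each control period).
- r.camera(name): name is "side" or "top"; returns a dict with "color" (384x512x3 uint8, blue, green, red), "K" (3x3 intrinsics, pixels), "R" (3x3) and "t" (3): a world point X has camera coordinates R X + t. Camera axes: x right, y down, z forward; pixel columns grow to the right and rows downward; lengths in mm; the calibration is good to about 2 mm. A picture is of the moment at which its call begins. There is no depth.
- r.job_done(): hands the job in, once; it reports no verdict.
The state is a dict: "clock": time; "q": joint angles; "qd": joint speeds; "effort": joint torques, N m; "tool_pos": TCP position; "ee_rot": TCP orientation; "force": force on the tool from outside, world axes, zero at the start; "ft_torque": the same for the moment, N m; "grip_width": finger opening in mm.
Only numpy, scipy, OpenCV 4.12 (cv2) and the standard library are available. Lean on these libraries where they do the work, as an engineer would, in place of code of your own. Each camera call takes 0.05 s, during which the arm holds its last target.

## Task

Get the cupcake filler running: swing the blue valve handle from across the pipe to in line with the pipe, all the way to its stop, and leave it there. Then press the white button (prime) fully down and let it come up, and after that press the green button (start) fully down and let it come up; press no button while the valve is shut and never the red one (stop). Leave the cupcakes, the timer and the scraper where they are.

Things in the scene. Friction and masses are not known exactly. Their poses are not given: they have to be found in the camera images.
- filler_stand: Fixed filling station, 430 mm high; base plate 140 x 200 x 12 mm (x -60 to 80, y -100 to 100). Origin at table height under the valve; x points to the rear (away from the robot at yaw 0), y along the outlet pipe, z up. Pipe 24 mm thick along y at height 160, from y = -82 (elbow down to a white nozzle, tip 90 mm up) to y = 82 (elbow up to the hopper). Posts 20 mm thick at x = 62, y = -60 and 60.
- hopper_shelf_edge (a point): Middle of the lower front edge of the steel shelf that carries the hopper above the valve: 15 mm in front of the stand's origin, 310 mm up. The shelf reaches from there 110 mm to the rear and 90 mm to either side. A tool pointing straight down over the open valve handle hits it; one leaning toward the robot, parallel to the valve stem, clears it. Axes as filler_stand.
- valve_pivot (a point): Handle's centre on its turning axis, at mid-thickness: in the filler_stand frame at x = -37, y = 0, z = 213 mm. The frame turns with the handle: its z is the turning axis (valve stem, pointing out of the valve), which leans 35 deg from vertical toward the stand's front (-x); its -x points along the handle to the free end.
- valve_grip (a point): Middle of the handle's blue plastic grip, 80 mm from valve_pivot, at mid-thickness; same axes as valve_pivot. The grip is 75 mm long (from 40 to 115 mm from the pivot), 20 mm wide (along its y), 16 mm thick (along its z). Free space of more than 35 mm lies under it (toward the pipe).
- valve_handle (a joint): Handle angle in rad. 0 = shut: across the pipe, pointing to the front and down the slope. 1.571 = open: in line with the pipe, pointing to the stand's -y (nozzle end). Positive is anticlockwise for one looking down the stem at the handle. Hard stops at 0 and 1.571; friction of about 0.2 N m holds it where it is left. It starts between 0 and 0.3.
- button_box: Fixed grey operator box 100 x 180 x 45 mm (x, y, z), origin under its centre at table height. Three round push buttons stand in a row along its y, 52 mm apart, on its top; which colour is where changes.
- button_white_top (a point): Centre of the top face of the white push button (prime), 32 mm across, 67 mm above the table in its rest position. Its black collar is 48 mm across and the button stands 10 mm proud of it. Moves straight down 6 mm when pressed and springs back; 5 N takes it fully down.
- button_green_top (a point): The same for the green push button (start).
- button_red_top (a point): The same for the red push button (stop), not to be pressed.
- button_white (a joint): Travel of the white button in m: 0 up, 0.006 fully down.
- button_green (a joint): Travel of the green button in m: 0 up, 0.006 fully down.
- button_red (a joint): Travel of the red button in m: 0 up, 0.006 fully down.
- cupcake_below_mid (a point): Centre of a loose chocolate cupcake, 76 mm across, 63 mm high, standing on the filler's base plate under the nozzle; leave it alone.
- dipped_cupcake_mid (a point): Centre of a loose brown crumb-dipped cupcake, 76 mm across, 67 mm high, on the table near the front right; leave it alone.
- timer_mid (a point): Centre of a loose white kitchen timer with red knob, 62 mm across, 44 mm high, on the table near the front; leave it alone.
- scraper_mid (a point): Centre of a loose bench scraper lying on the table near the front left, 89 x 164 x 26 mm; leave it alone.

How it is judged (in metres and radians):
On the way, in this order (a step that is already met when the one before it is completed fails the run):
1. the valve handle is swung open to its stop (value of joint valve_handle above 1.48 rad), for 0.2 s.
2. the white button is pressed fully down (value of joint button_white above 0.0045 m), for 0.05 s.
3. the white button has come up again (value of joint button_white below 0.001 m), for 0.05 s.
4. the green button is pressed fully down (value of joint button_green above 0.0045 m), for 0.05 s.
At the end, for the whole second after the job is handed in: The valve handle stands open, in line with the pipe, within about 5 deg of its stop (joint above 1.48 rad), and all three buttons are up (less than 1 mm down), after the white and then the green button were pressed at least 4.5 mm down with the valve open (value of joint valve_handle above 1.48 rad and value of joint each of button_white, button_green, button_red below 0.001 m); the robot touches nothing.
It fails at once if the red button is pressed more than 2 mm (value of joint button_red above 0.002 m).
It fails at once if the white or green button is pressed more than 2 mm while the valve is not open (value of joint valve_handle below 1.45 rad and value of joint any of button_white, button_green above 0.002 m).
It fails at once if white and green are down together (value of joint each of button_white, button_green above 0.002 m).
It fails at once if a cupcake, the timer or the scraper is moved more than 20 mm (distance of any of cupcake_below_mid, dipped_cupcake_mid, timer_mid, scraper_mid from where it was at the start of the episode above 0.02 m).
It also fails if it takes over 54 s, if anything falls off the work surface, if the arm or the gripper's body presses on something with over 40 N, if the wrist force passes 120 N, or if a joint passes its speed limit or range.

## Working session

There is one attempt and no reset: what is moved stays moved. The work goes in short steps, Python scripts to look and compute and a shell command to move; the robot and the scene stay as the last step left them, time stands still between calls to the robot, and variables do not carry over. Pictures are saved under pics/ and viewed, and the job is handed in when it is done.

```bash
ls; mkdir -p pics
python3 - <<'E'
from bench import r
import cv2
s=r.observe(); print(s, r.tip_reach)
for n in("side","top"):
    c=r.camera(n); cv2.imwrite(f"pics/{n}0.png",c["color"]); print(n,c["K"].tolist(),c["R"].tolist(),c["t"].tolist())
E
```

```text
pics
{'clock': 0.0, 'q': array([ 1.04641262,  0.43522793,  0.02501507,  1.57412379, -0.01154358,
        1.13400172, -0.07509681]), 'qd': array([-0.00162987,  0.00074728,  0.0010394 ,  0.00033701, -0.00085734,
        0.00030274,  0.00087747]), 'effort': array([-1.10578825e-03, -6.70461559e+01,  1.02420978e+00, -3.16210699e+01,
        1.53817266e-02,  1.25502699e-02,  7.48903472e-05]), 'tool_pos': array([ 255.57230266, -569.80829197,  241.5130692 ]), 'ee_rot': array([-3.07052675e+00, -6.57192646e-01,  8.56905496e-04]), 'force': array([-0.82047827, -0.8423424 ,  0.00881433]), 'ft_torque': array([ 0.03985353,  0.01334626, -0.01336421]), 'grip_width': 85.3633034713691} 11.0
side [[347.5866397160988, 0.0, 258.5443626597991], [0.0, 347.5866397160988, 195.50930738681018], [0.0, 0.0, 1.0]] [[0.9921550508838762, -0.12495507414397748, -0.0038189594507292645], [-0.08314477939660463, -0.6367487899927068, -0.7665754523215009], [0.09335577467250313, 0.7608792334454247, -0.6421428902096479]] [-488.3617611154317, 164.4439381012093, 941.5794337819732]
top [[443.7240278218185, 0.0, 252.00936326288416], [0.0, 443.7240278218185, 197.21287674135226], [0.0, 0.0, 1.0]] [[0.001021966305142864, -0.9999940650447467, 0.0032902067037796903], [-0.9889565009142595, -0.0014982928007525205, -0.14819849667964752], [0.1482025468212184, -0.00310241743897517, -0.9889521627064367]] [-30.038035680955574, 500.0821878825505, 1249.9825265589477]
```

View pics/side0.png

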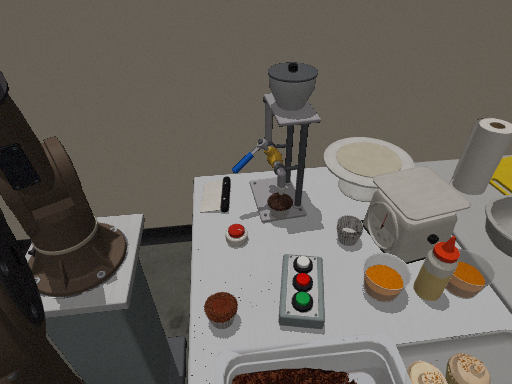

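View pics/top0.png

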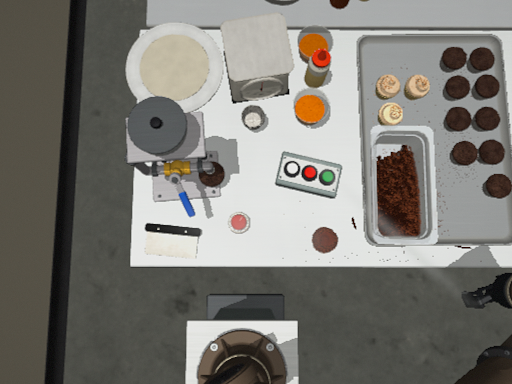

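Run:
```python
import cv2
s=cv2.imread("pics/side0.png");t=cv2.imread("pics/top0.png")
def z(im,x0,y0,w,h,f,n):
    o=cv2.resize(im[y0:y0+h,x0:x0+w],None,fx=f,fy=f,interpolation=cv2.INTER_CUBIC)
    for i in range(0,w,20): cv2.putText(o,str(x0+i),(i*f,8),0,.35,(0,0,255),1); cv2.line(o,(i*f,0),(i*f,h*f),(0,255,255),1) if 0 else None
    for i in range(0,h,20): cv2.putText(o,str(y0+i),(0,i*f+4),0,.35,(0,0,255),1)
    cv2.imwrite(n,o)
z(s,190,60,150,110,5,"pics/s1.png") 
z(s,190,140,150,110,5,"pics/s1b.png")
z(t,115,90,140,115,5,"pics/t1.png")
# buttons by colour
import numpy as np
for nm,im in(("side",s),("top",t)):
    hsv=cv2.cvtColor(im,cv2.COLOR_BGR2HSV)
    for c,(lo,hi) in {"green":((50,150,60),(75,255,255)),"red":((0,180,90),(8,255,255)),"blue":((105,150,60),(125,255,255))}.items():
        m=cv2.inRange(hsv,lo,hi); k,l,st,ce=cv2.connectedComponentsWithStats(m)
        for i in range(1,k):
            if st[i,4]>25: print(nm,c,st[i],ce[i].round(1))
z(s,275,245,60,85,7,"pics/s2.png");z(t,270,145,80,55,8,"pics/t2.png")
```

```text
side green [296 292  14  14 161] [302.3 298.2]
side red [229 224  15  12 131] [235.7 229.1]
side red [434 236  26  27 434] [447.1 250.5]
side red [296 273  14  13 135] [302.5 278.8]
side red [213 302  13  10  49] [217.8 307.1]
side blue [232 152  21  21 171] [242.2 162.3]
top red [312  49  18  18 255] [320.7  57.7]
top red [304 167  12  11  99] [309.4 172.1]
top blue [179 192  15  24 159] [186.4 203.6]
```

View pics/s1.png

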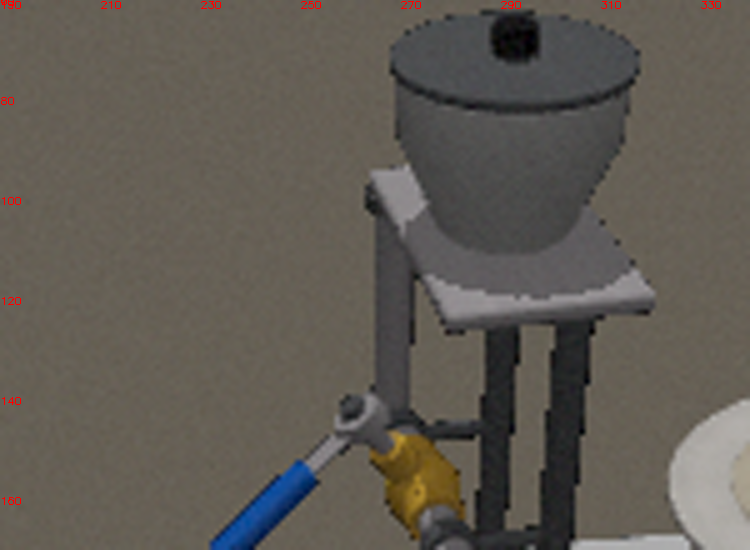

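View pics/t1.png

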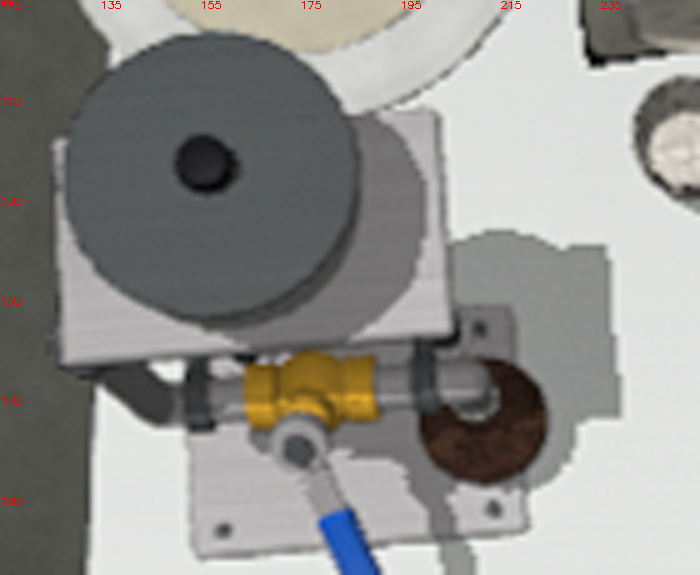

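View pics/s2.png

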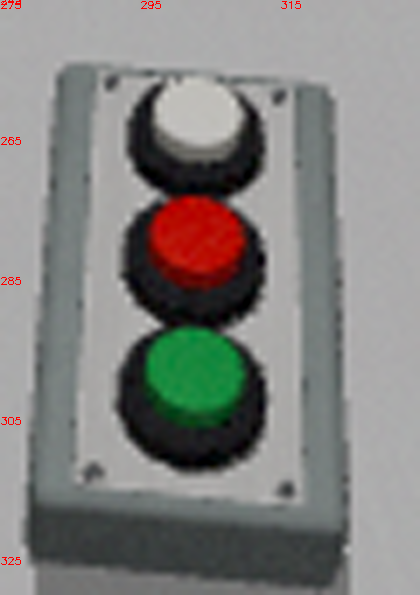

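View pics/t2.png

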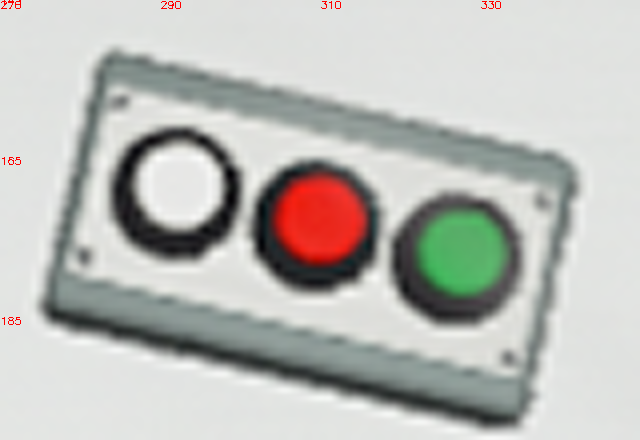

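View pics/s1b.png

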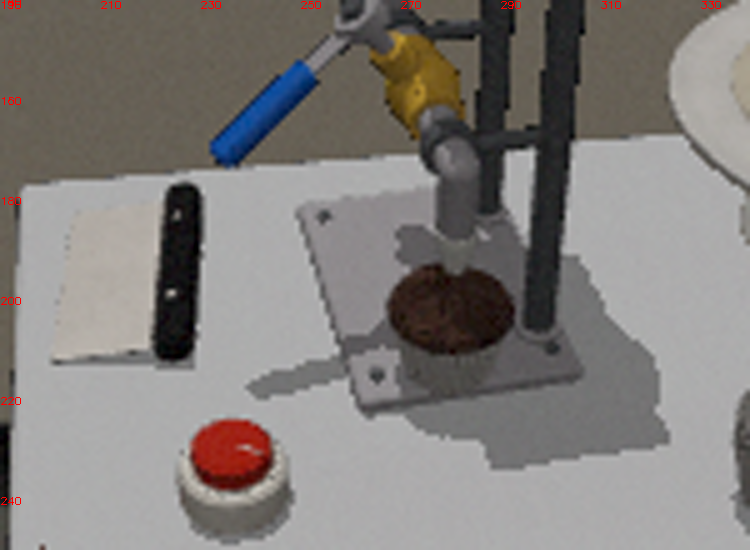

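```bash
cat > h.py <<'E'
import numpy as np, cv2
from scipy.optimize import least_squares
from scipy.spatial.transform import Rotation as Rn
C={"side":([[347.5866397160988,0,258.5443626597991],[0,347.5866397160988,195.50930738681018],[0,0,1]],[[0.9921550508838762,-0.12495507414397748,-0.0038189594507292645],[-0.08314477939660463,-0.6367487899927068,-0.7665754523215009],[0.09335577467250313,0.7608792334454247,-0.6421428902096479]],[-488.3617611154317,164.4439381012093,941.5794337819732]),
"top":([[443.7240278218185,0,252.00936326288416],[0,443.7240278218185,197.21287674135226],[0,0,1]],[[0.001021966305142864,-0.9999940650447467,0.0032902067037796903],[-0.9889565009142595,-0.0014982928007525205,-0.14819849667964752],[0.1482025468212184,-0.00310241743897517,-0.9889521627064367]],[-30.038035680955574,500.0821878825505,1249.9825265589477])}
def proj(n,X):
    K,R,t=map(np.array,C[n]); p=K@(R@np.array(X)+t); return p[:2]/p[2]
def tri(a,b):
    f=lambda X:np.r_[proj("side",X)-a,proj("top",X)-b]
    s=least_squares(f,[500,0,100]); return s.x,s.fun
E
python3 - <<'E'
from h import *
np.set_printoptions(precision=1,suppress=True)
B={"w":((303.1,259.6),(292.0,167.7)),"r":((302.9,277.4),(309.5,171.9)),"g":((302.4,296.3),(327.4,175.8))}
for k,v in B.items(): print(k,*tri(*v))
print("blue",*tri((242.2,162.3),(186.4,203.6)))
def fb(p):
    o=[]
    for k,s in(("w",52),("r",0),("g",-52)):
        X=[p[0]-np.sin(p[2])*s,p[1]+np.cos(p[2])*s,67]
        o+=[*(proj("side",X)-B[k][0]),*(proj("top",X)-B[k][1])]
    return np.array(o)
s=least_squares(fb,[540,-140,0]);p=s.x;print("box",p[:2],p[2],s.fun)
for k,q in(("w",52),("r",0),("g",-52)): print(k,p[0]-np.sin(p[2])*q,p[1]+np.cos(p[2])*q)
obs=[("top",(153.6,201),(-60,100,12)),("top",(220.2,195),(-60,-100,12)),("top",(217.6,151.2),(80,-100,12)),
("side",(262,221.6),(-60,-100,12)),("side",(306.2,214.6),(80,-100,12)),("side",(249.2,180.6),(-60,100,12)),
]
c,sn=np.cos(np.radians(35)),np.sin(np.radians(35))
def W(p,X): 
    R=np.array([[np.cos(p[2]),-np.sin(p[2]),0],[np.sin(p[2]),np.cos(p[2]),0],[0,0,1]]); return R@X+[p[0],p[1],0]
def hp(p,th,d,h=0):
    st=np.array([-sn,0,c]); fx=np.array([-c,0,-sn]); y=np.cross(st,fx)
    return W(p,np.array([-37,0,213])+d*(np.cos(th)*fx+np.sin(th)*y)+h*st)
def fs(p):
    o=[]
    for n,a,X in obs: o+=[*(proj(n,W(p,np.array(X,float)))-a)]
    for n,a in(("top",(186.4,203.6)),("side",(242.2,162.3))): o+=[*(proj(n,hp(p,p[3],78,3))-a)]
    for n,a in(("top",(174.2,179.6)),("side",(259.6,141.2))): o+=[*(proj(n,hp(p,p[3],0,p[4]))-a)]
    return np.array(o)
s=least_squares(fs,[560,170,0,0.1,8],loss="soft_l1");p=s.x;print("stand",p[:2],p[2:]);print(s.fun, fs(p).reshape(-1,2))
for th in (p[3],1.571): print("pivot",hp(p,th,0),"grip",hp(p,th,80), "end", hp(p,th,115))
E
```

```text
w [ 582.4 -143.7   67.7] [-0.4  0.1  0.  -0.4]
r [ 570.7 -193.8   65.9] [-0.4  0.1  0.  -0.5]
g [ 558.4 -244.4   67.8] [-0.2  0.   0.  -0.3]
blue [463.6 141.1 169.5] [-0.1  0.  -0.  -0.1]
box [ 570.6 -193.9] -0.2338724169583616 [-0.3  0.1 -0.1 -0.5 -0.4 -0.1  0.1 -0.5 -0.2  0.3 -0.  -0.2]
w 582.608663846954 -143.35821079188742
r 570.5578590007482 -193.94257697906687
g 558.5070541545424 -244.52694316624633
stand [560.6 166.9] [ 0.1  0.3 11.4]
[-0.3 -0.3  0.7  0.6  0.2 -1.5 -0.6 -1.4  0.5 -1.  -0.1 -0.6  0.5  0.4
 -0.7 -0.4  0.7 -0.3  0.2 -0.5] [[-0.3 -0.3]
 [ 0.7  0.6]
 [ 0.2 -1.5]
 [-0.6 -1.4]
 [ 0.5 -1. ]
 [-0.1 -0.6]
 [ 0.5  0.4]
 [-0.7 -0.4]
 [ 0.7 -0.3]
 [ 0.2 -0.5]]
pivot [523.7 164.  213. ] grip [462.1 138.9 168.6] end [435.1 127.9 149.2]
pivot [523.7 164.  213. ] grip [529.9  84.2 213. ] end [532.7  49.4 213. ]
```

```bash
python3 -m handwheel '[0,0,0,0.1054,0, 0,0,0,0.1054,0, 0,0,0,0.1054,0, 0,0,0,0.1054,0, 0.018,-0.034,0,0,0, 0.018,-0.034,0,0,0, 0.018,-0.034,0,0,0, 0.018,-0.034,0,0,0]'; python3 -c "
from bench import r;s=r.observe();print(s['q'],s['tool_pos'],s['ee_rot'])"
```

```text
clock: 0.77
tool_pos: [328.2, -432.5, 241.9]
ee_rot: [-3.141, 0.001, 0.001]
force: [0.9, -0.2, -0.1]
grip_width: 85.8
[ 0.76938437  0.30139719  0.06959633  1.7785744  -0.02365005  1.06310139
 -0.72380107] [ 328.15091049 -432.49634365  241.90099905] [-3.14107728e+00  5.82755532e-04  6.85597550e-04]
```

```bash
python3 -m handwheel '[0.0165,-0.0335,0,0,0, 0.0165,-0.0335,0,0,0, 0.0165,-0.0335,0,0,0, 0.0165,-0.0335,0,0,0, 0.0165,-0.0335,0,0,0, 0.0165,-0.0335,0,0,0, 0.0,-0.038,0,0,0, -0.004,-0.038,0,0,0]' && python3 -m handwheel '[-0.006,-0.038,0,0,0, -0.006,-0.038,0,0,0, -0.006,-0.038,0,0,0, -0.006,-0.038,0,0,0, -0.003,-0.038,0,0,0, 0,-0.038,0,0,0, 0,-0.038,0,0,0, 0,-0.038,0,0,0]'
cat >> h.py <<'E'
c,sn=np.cos(np.radians(35)),np.sin(np.radians(35))
P=[560.6,166.9,0.08]
def W(p,X): 
    R=np.array([[np.cos(p[2]),-np.sin(p[2]),0],[np.sin(p[2]),np.cos(p[2]),0],[0,0,1]]); return R@X+[p[0],p[1],0]
def hp(p,th,d,h=0):
    st=np.array([-sn,0,c]); fx=np.array([-c,0,-sn]); y=np.cross(st,fx)
    return W(p,np.array([-37,0,213])+d*(np.cos(th)*fx+np.sin(th)*y)+h*st)
def way(th,off=67,d=80,dz=-20):
    X=hp(P,th,d); g=X-hp(P,th,0); n=np.array([-g[1],g[0],0]);n/=np.linalg.norm(n)
    # normal along +theta motion (ccw)
    return X-off*n+[0,0,dz], np.degrees(np.arctan2(n[1],n[0]))
E
python3 - <<'E'
from h import *
from bench import r
np.set_printoptions(precision=1,suppress=True)
for th in(.3,.5,.7,.9,1.1,1.3,1.45,1.571): print(th,*way(th))
print(r.observe()["q"]); cv2.imwrite("pics/s3.png",r.camera("side")["color"])
E
```

```text
clock: 1.43
tool_pos: [423.7, -155.2, 242.1]
ee_rot: [-3.141, -0.002, -0.0]
force: [0.4, 0.4, 0.3]
grip_width: 85.6
clock: 2.1
tool_pos: [395.1, 148.4, 242.3]
ee_rot: [3.141, -0.0, 0.0]
force: [1.2, 0.3, -0.7]
grip_width: 85.4
0.3 [434.6 196.  149.2] -64.72830522312522
0.5 [427.9 173.7 152.7] -51.7165319195627
0.7 [426.3 151.3 157.9] -39.618518638486606
0.9 [429.2 130.1 164.5] -28.44177783022631
1.1 [436.1 111.3 172.2] -18.048679729263867
1.3 [446.1  95.3 180.7] -8.228050968046361
1.45 [455.2  85.4 187.5] -1.0948587334396909
1.571 [463.3  78.8 193. ] 4.5932215501161835
[-0.1  0.1 -0.4  2.   0.1  1.  -2.1]
```

View pics/s3.png

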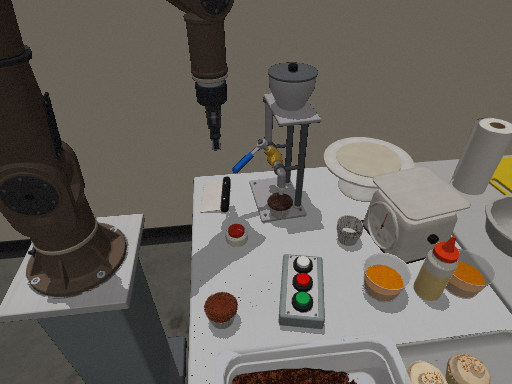

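```bash
python3 -m handwheel '[0.01,-0.024,0,0,0, 0.01,-0.024,0,0,0, 0.01,-0.024,0,0,0, 0,0,0,-0.11,0, 0,0,0,-0.11,0, 0,0,0,-0.11,0, 0,0,0,-0.11,0, 0,0,0,0,0]' && python3 -m handwheel '[0,0,0.02,0,0, 0,0,0.02,0,0, 0,0,0.02,0,0, 0,0,0.02,0,0, 0,0,0.012,0,0, 0,0,0,0,0, 0,0,0,0,0, 0,0,0,0,0]'
python3 - <<'E'
from bench import r
import cv2
print(r.observe()["q"]); 
for n,(x,y) in(("side",(170,90)),("top",(110,120))):
    i=r.camera(n)["color"][y:y+120,x:x+160]; cv2.imwrite(f"pics/{n}4.png",cv2.resize(i,None,fx=5,fy=5,interpolation=2))
E
```

```text
clock: 2.82
tool_pos: [425.6, 218.4, 241.9]
ee_rot: [3.064, 0.694, -0.001]
force: [-0.5, -0.3, -0.7]
grip_width: 85.4
clock: 3.48
tool_pos: [426.1, 219.0, 151.0]
ee_rot: [-3.066, -0.683, -0.001]
force: [0.1, -0.2, -0.7]
grip_width: 85.4
[-0.20374985  0.3525302  -0.48059848  2.00256064  0.21725649  0.83469587
 -1.93808245]
```

View pics/side4.png

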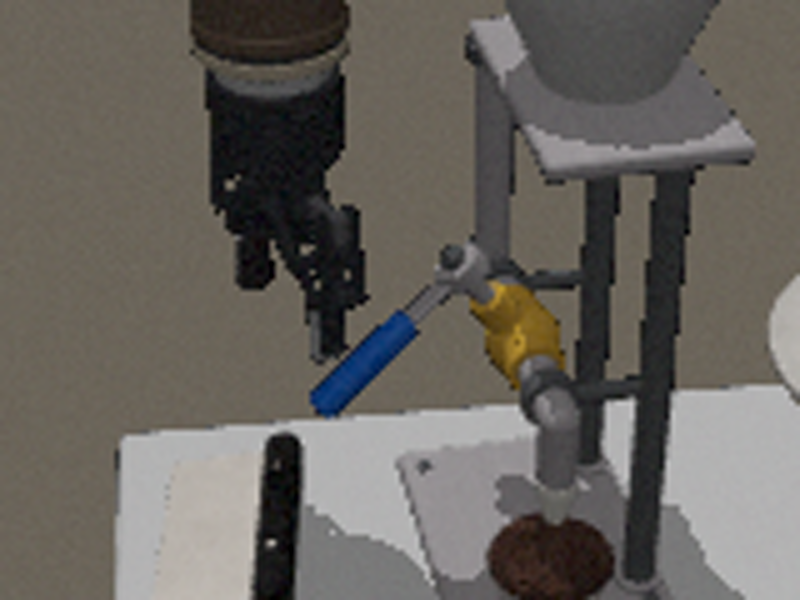

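View pics/top4.png

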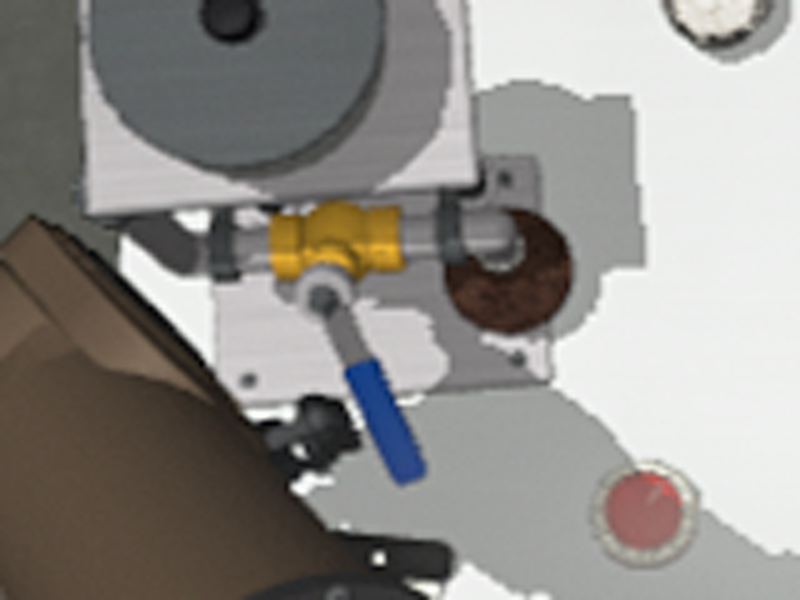

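Run:
```python
from h import *
from bench import r
s=r.observe();R=Rn.from_rotvec(s["ee_rot"]).as_matrix();print(R.round(2))
for n,o in(("side",(170,90)),("top",(110,120))):
  for k in("TCP",0,0,0),("y+57",0,57,0),("y-57",0,-57,0),("x+57",57,0,0),("x-57",-57,0,0),("y57up",0,57,-60),("y-57up",0,-57,-60):
    print(n,k,((proj(n,s["tool_pos"]+R@np.array(k[1:]))-o)*5).round())
```

```text
[[ 0.91  0.43  0.  ]
 [ 0.43 -0.91  0.  ]
 [ 0.    0.   -1.  ]]
side ('TCP', 0, 0, 0) [288. 318.]
side ('y+57', 0, 57, 0) [335. 364.]
side ('y-57', 0, -57, 0) [245. 276.]
side ('x+57', 57, 0, 0) [370. 291.]
side ('x-57', -57, 0, 0) [204. 347.]
side ('y57up', 0, 57, -60) [330. 275.]
side ('y-57up', 0, -57, -60) [237. 191.]
top ('TCP', 0, 0, 0) [236. 492.]
top ('y+57', 0, 57, 0) [336. 447.]
top ('y-57', 0, -57, 0) [136. 538.]
top ('x+57', 57, 0, 0) [194. 395.]
top ('x-57', -57, 0, 0) [280. 591.]
top ('y57up', 0, 57, -60) [317. 432.]
top ('y-57up', 0, -57, -60) [106. 529.]
```

```bash
cat > plan.py <<'E'
from h import *
import sys
from bench import r
def plan(ths,off=67,d=80,dz=-32):
    s=r.observe();R=Rn.from_rotvec(s["ee_rot"]).as_matrix(); p=s["tool_pos"]; a=np.degrees(np.arctan2(R[1,1],R[0,1]))
    print("now",p.round(1),round(a,1),s["force"].round(1))
    for th in ths:
        X,b=way(th,off,d,dz); ar=np.radians(a)
        y=np.array([np.cos(ar),np.sin(ar),0]); z=np.array([0,0,-1.]); x=np.cross(y,z)
        D=X-p; print(round(th,2),"xyz",(np.array([D@x,D@y,D@z])/1000).round(4),"turn",round(-np.radians(b-a),3)); p,a=X,b
E
python3 -c "
from plan import *
plan([.3,.4,.5,.6,.7,.8,.9,1.,1.1,1.2,1.3,1.4,1.5,1.57])"
```

```text
now [426.4 219.1 151.3] -64.8 [-0.1  0.  -0. ]
0.3 xyz [-0.0024  0.0245  0.0141] turn -0.002
0.4 xyz [-0.0083  0.0083 -0.0016] turn -0.115
0.5 xyz [-0.0082  0.0081 -0.002 ] turn -0.112
0.6 xyz [-0.0081  0.008  -0.0024] turn -0.108
0.7 xyz [-0.008   0.0078 -0.0028] turn -0.103
0.8 xyz [-0.0077  0.0076 -0.0031] turn -0.099
0.9 xyz [-0.0075  0.0074 -0.0034] turn -0.096
1.0 xyz [-0.0072  0.0073 -0.0037] turn -0.092
1.1 xyz [-0.0068  0.0071 -0.004 ] turn -0.089
1.2 xyz [-0.0065  0.007  -0.0042] turn -0.087
1.3 xyz [-0.0062  0.0069 -0.0044] turn -0.085
1.4 xyz [-0.0059  0.0069 -0.0045] turn -0.083
1.5 xyz [-0.0056  0.0068 -0.0046] turn -0.082
1.57 xyz [-0.0038  0.0047 -0.0032] turn -0.057
```

```bash
python3 -m handwheel '[0,0,0.014,0,0, 0,0.012,0,0,0, -0.002,0.012,0,0,0, -0.004,0.004,-0.001,-0.058,0, -0.004,0.004,-0.001,-0.057,0, -0.004,0.004,-0.001,-0.056,0, -0.004,0.004,-0.001,-0.056,0, 0,0,0,0,0]'
python3 - <<'E'
from bench import r
import cv2
for n,(x,y) in(("side",(170,90)),("top",(110,120))):
    i=r.camera(n)["color"][y:y+120,x:x+160]; cv2.imwrite(f"pics/{n}5.png",cv2.resize(i,None,fx=5,fy=5,interpolation=2))
E
```

```text
clock: 4.25
tool_pos: [427.5, 173.7, 141.2]
ee_rot: [2.967, 1.032, -0.001]
force: [-5.7, 0.2, 3.9]
grip_width: 85.7
```

View pics/side5.png

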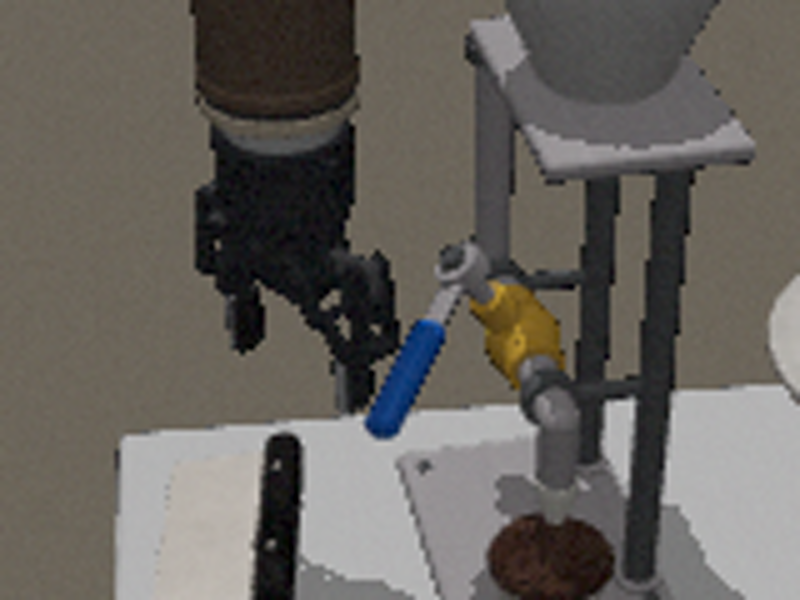

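View pics/top5.png

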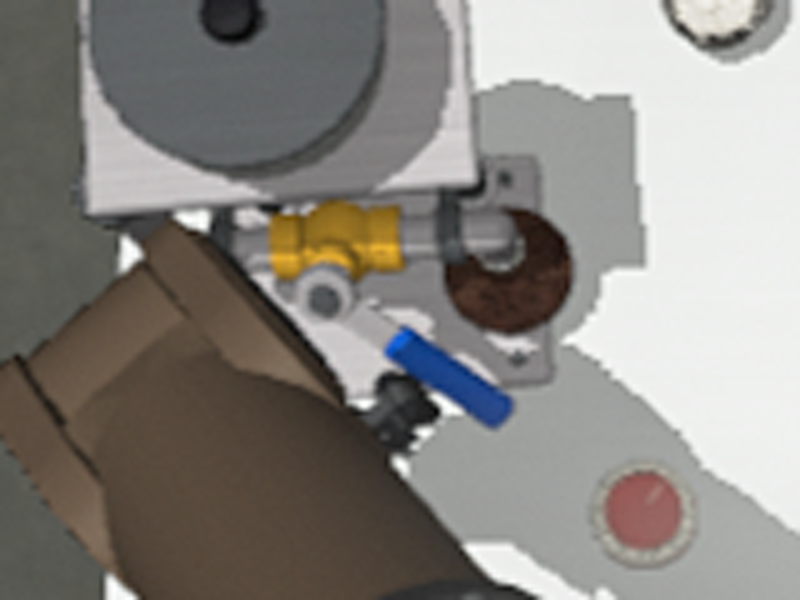

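```bash
python3 -m handwheel '[-0.004,0.004,-0.0012,-0.054,0, -0.004,0.004,-0.0012,-0.054,0, -0.004,0.004,-0.0014,-0.052,0, -0.004,0.004,-0.0014,-0.051,0, -0.004,0.004,-0.0015,-0.05,0, -0.004,0.004,-0.0016,-0.05,0, -0.0037,0.0037,-0.0017,-0.048,0, -0.0037,0.0037,-0.0017,-0.048,0]'
python3 - <<'E'
from plan import *
plan([1,1.1,1.2,1.3,1.4,1.5])
for n,(x,y) in(("side",(170,90)),("top",(110,120))):
    i=r.camera(n)["color"][y:y+120,x:x+160]; cv2.imwrite(f"pics/{n}6.png",cv2.resize(i,None,fx=5,fy=5,interpolation=2))
E
```

```text
clock: 5.02
tool_pos: [430.1, 130.8, 152.9]
ee_rot: [-2.697, -1.611, 0.001]
force: [-8.7, 2.5, 5.1]
grip_width: 85.5
now [430.1 130.8 152.9] -28.3 [-8.7  2.5  5.1]
1 xyz [-0.0082  0.0068 -0.0033] turn -0.09
1.1 xyz [-0.0068  0.0071 -0.004 ] turn -0.089
1.2 xyz [-0.0065  0.007  -0.0042] turn -0.087
1.3 xyz [-0.0062  0.0069 -0.0044] turn -0.085
1.4 xyz [-0.0059  0.0069 -0.0045] turn -0.083
1.5 xyz [-0.0056  0.0068 -0.0046] turn -0.082
```

View pics/side6.png

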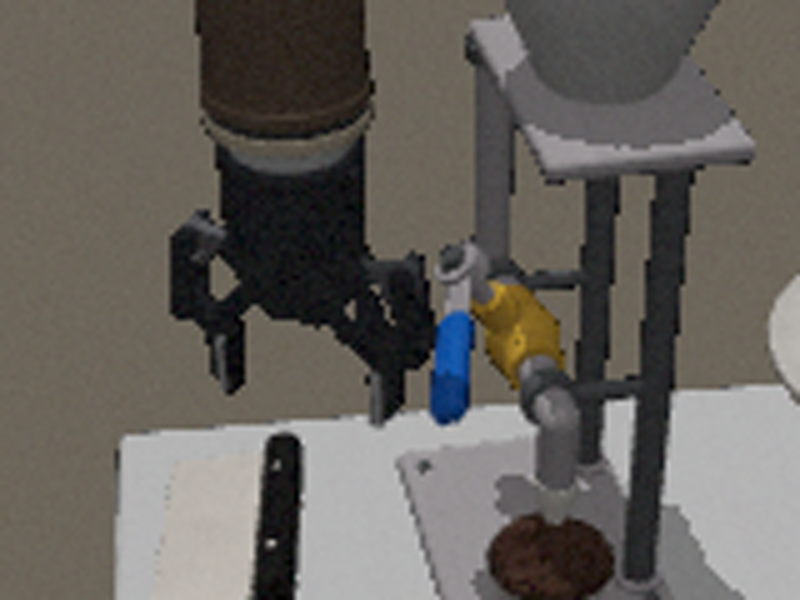

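View pics/top6.png

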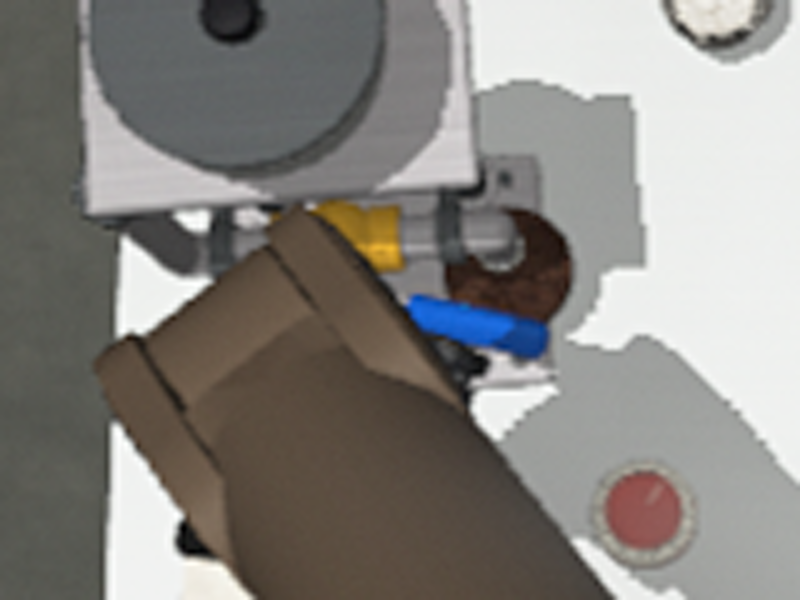

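```bash
python3 -m handwheel '[-0.004,0.0034,-0.0017,-0.045,0, -0.004,0.0034,-0.0017,-0.045,0, -0.0034,0.0035,-0.002,-0.045,0, -0.0034,0.0035,-0.002,-0.045,0, -0.0032,0.0035,-0.0021,-0.044,0, -0.0032,0.0035,-0.0021,-0.044,0, 0,0,0,0,0, 0,0,0,0,0]'
python3 - <<'E'
from plan import *
plan([1.25,1.3,1.35,1.4,1.45,1.5])
cv2.imwrite("pics/side7f.png",r.camera("side")["color"])
for n,(x,y) in(("side",(170,90)),("top",(110,120))):
    i=r.camera(n)["color"][y:y+120,x:x+160]; cv2.imwrite(f"pics/{n}7.png",cv2.resize(i,None,fx=5,fy=5,interpolation=2))
E
```

```text
clock: 5.78
tool_pos: [442.8, 103.0, 164.4]
ee_rot: [2.462, 1.95, 0.002]
force: [-2.2, -2.2, 7.0]
grip_width: 85.5
now [442.8 103.  164.4] -13.3 [-2.2 -2.2  7. ]
1.25 xyz [-0.0038  0.0014 -0.0021] turn -0.046
1.3 xyz [-0.0031  0.0034 -0.0022] turn -0.042
1.35 xyz [-0.003   0.0034 -0.0022] turn -0.042
1.4 xyz [-0.003   0.0034 -0.0023] turn -0.041
1.45 xyz [-0.0029  0.0033 -0.0023] turn -0.041
1.5 xyz [-0.0028  0.0033 -0.0023] turn -0.041
```

View pics/side7f.png

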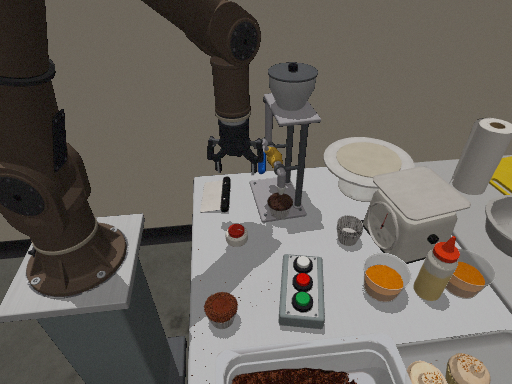

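View pics/top7.png

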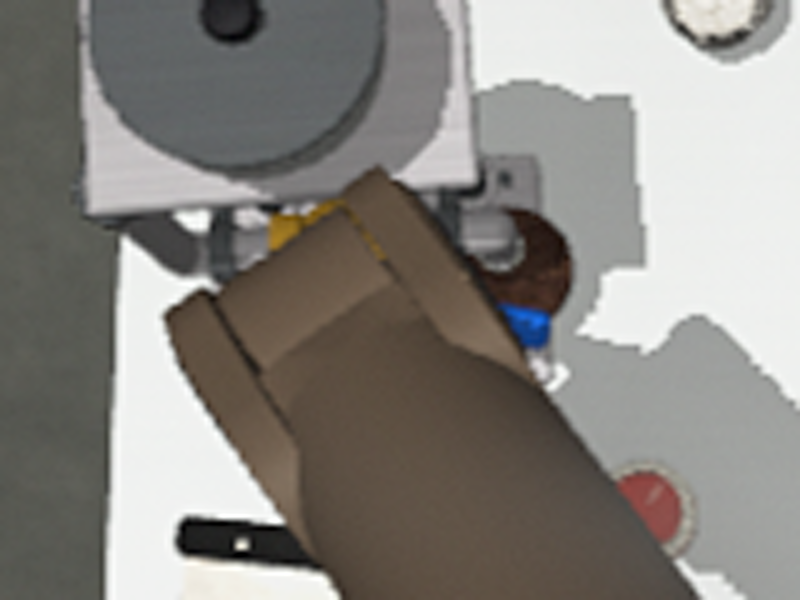

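View pics/side7.png

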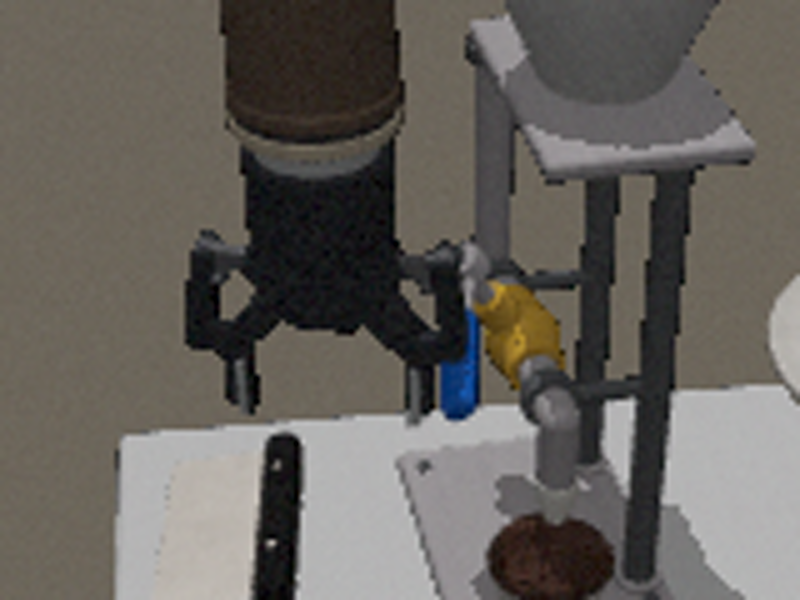

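Run:
```python
from h import *
for z in(400,450,500,550):
  for x in (443,480,500,520): print(z,x,proj("side",[x,103,z]).round(), ((proj("top",[x,103,z])-[110,120])*5).round())
print(proj("side",hp(P,1.571,115)), proj("side",hp(P,1.3,115)),proj("side",hp(P,1.45,115)),(proj("top",hp(P,1.571,115))-[110,120])*5,(proj("top",hp(P,1.3,115))-[110,120])*5)
```

```text
400 443 [231.  90.] [393. 392.]
400 480 [247.  89.] [395. 304.]
400 500 [256.  88.] [396. 257.]
400 520 [264.  88.] [397. 211.]
450 443 [230.  68.] [376. 374.]
450 480 [247.  67.] [378. 281.]
450 500 [255.  67.] [379. 231.]
450 520 [264.  66.] [380. 182.]
500 443 [229.  45.] [356. 353.]
500 480 [246.  44.] [359. 255.]
500 500 [255.  44.] [360. 202.]
500 520 [264.  43.] [361. 150.]
550 443 [227.  19.] [334. 329.]
550 480 [245.  18.] [337. 225.]
550 500 [255.  18.] [338. 170.]
550 520 [265.  18.] [340. 114.]
[271.56220359 166.45887803] [261.5996012 172.2979112] [267.13156123 169.34172037] [555.07238669 269.78658938] [552.54262209 325.69523448]
```

```bash
python3 -m handwheel '[-0.0031,0.0034,-0.0022,-0.043,0, -0.0031,0.0034,-0.0022,-0.043,0, -0.003,0.0034,-0.0022,-0.042,0, -0.003,0.0034,-0.0023,-0.042,0, -0.003,0.0033,-0.0023,-0.041,0, 0,0,0,0,0, 0,0,0,0,0, 0,0,0,0,0]'
python3 - <<'E'
from plan import *
plan([1.45,1.5])
for n,(x,y) in(("side",(170,90)),("top",(110,120))):
    i=r.camera(n)["color"][y:y+120,x:x+160]; cv2.imwrite(f"pics/{n}8.png",cv2.resize(i,None,fx=5,fy=5,interpolation=2))
E
```

```text
clock: 6.6
tool_pos: [456.6, 86.0, 174.8]
ee_rot: [2.243, 2.2, 0.0]
force: [-2.7, 0.8, 1.2]
grip_width: 85.7
now [456.6  86.  174.8] -1.1 [-2.7  0.8  1.2]
1.45 xyz [-0.0006 -0.0014 -0.0006] turn -0.0
1.5 xyz [-0.0028  0.0033 -0.0023] turn -0.041
```

View pics/side8.png

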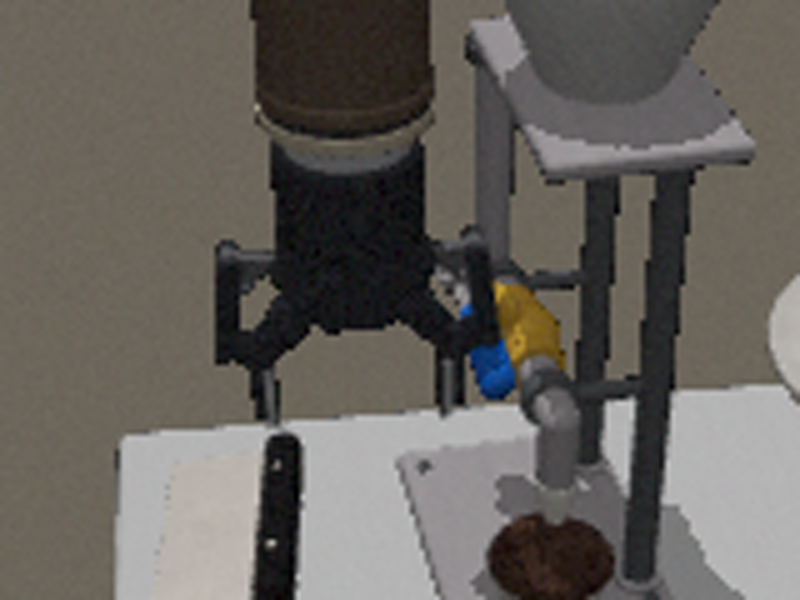

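View pics/top8.png

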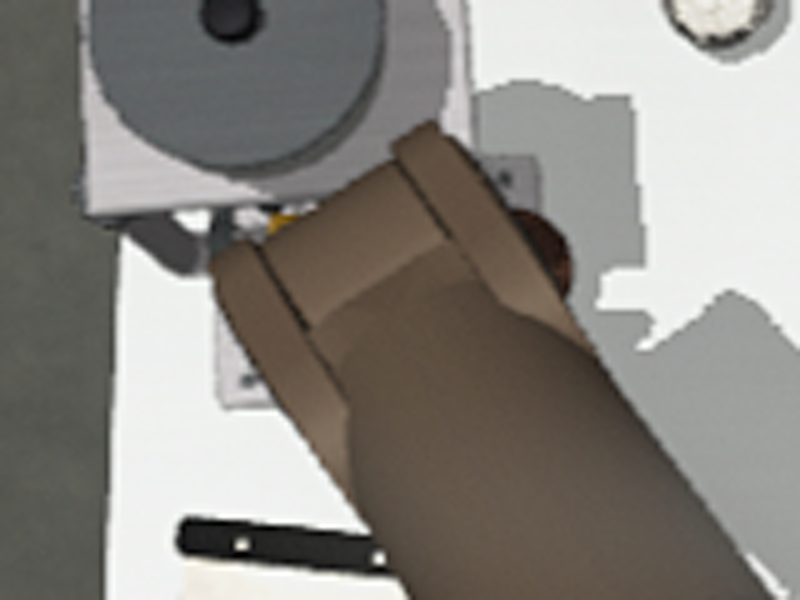

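```bash
python3 -m handwheel '[-0.002,0.003,-0.002,-0.03,0, -0.001,0.003,-0.002,-0.02,0, 0,0,0,0,0, 0,0,0,0,0, 0,0,0,0,0, 0,0,0,0,0, 0,0,0,0,0, 0,0,0,0,0]'
```

```text
clock: 7.37
tool_pos: [460.7, 82.6, 177.9]
ee_rot: [-2.183, -2.256, 0.005]
force: [-7.4, 2.3, -0.9]
grip_width: 85.4
```

```bash
python3 -m handwheel '[0,0.003,-0.001,0,0, 0,0,0,0,0, 0,0,0,0,0, 0,0,0,0,0, 0,0,0,0,0, 0,0,0,0,0, 0,0,0,0,0, 0,0,0,0,0]';python3 - <<'E'
from bench import r
import cv2
for n,(x,y) in(("side",(170,90)),):
    i=r.camera(n)["color"][y:y+120,x:x+160]; cv2.imwrite(f"pics/{n}9.png",cv2.resize(i,None,fx=5,fy=5,interpolation=2))
E
```

```text
clock: 8.03
tool_pos: [461.0, 82.5, 178.1]
ee_rot: [-2.181, -2.255, 0.012]
force: [-17.3, 1.5, 0.6]
grip_width: 85.4
```

View pics/side9.png

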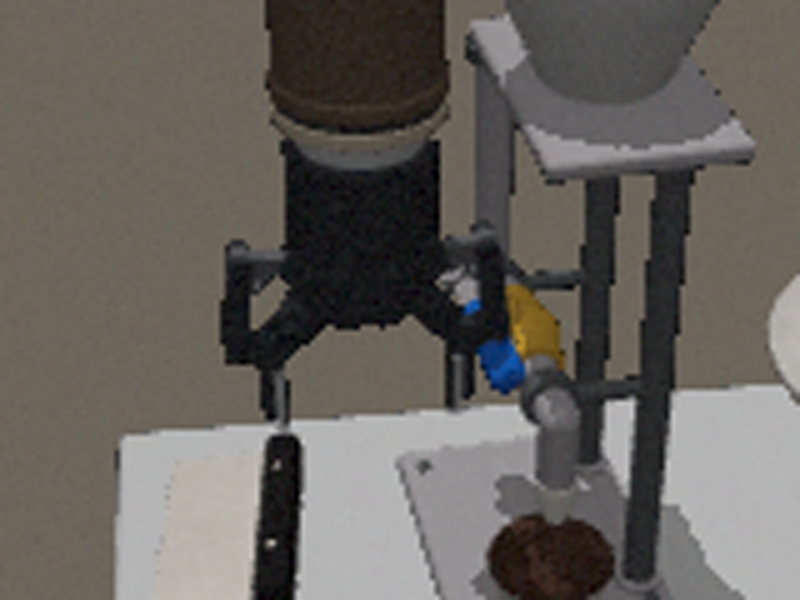

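```bash
python3 -m handwheel '[0,-0.02,0,0,0, 0,-0.025,0,0,0, 0,-0.025,0,0,0, 0,-0.01,0,0.035,1, 0,0,-0.02,0,1, 0,0,-0.02,0,1, 0,0,0,0,1, 0,0,0,0,1]'
python3 - <<'E'
from h import *
from bench import r
s=r.observe();print(s["q"])
im=r.camera("side")["color"]; cv2.imwrite("pics/s10.png",im)
t=r.camera("top")["color"];cv2.imwrite("pics/t10.png",t)
E
```

```text
clock: 8.75
tool_pos: [387.0, 80.1, 220.7]
ee_rot: [2.224, 2.215, 0.004]
force: [0.7, -0.0, 0.4]
grip_width: 25.9
[ 0.38692464  0.16074981 -0.79658958  2.07270798  0.14214914  0.95767733
 -0.48893928]
```

View pics/s10.png

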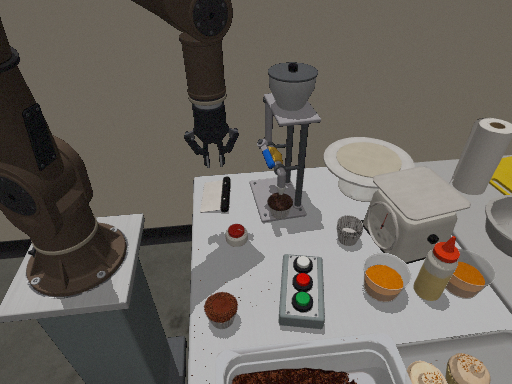

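View pics/t10.png

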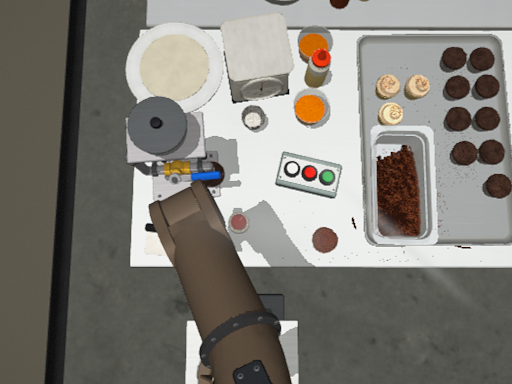

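```bash
python3 -m handwheel '[-0.038,0,0,0,1, -0.038,0,0,0,1, -0.038,0,0,0,1, -0.018,0.0326,0,0,1, -0.018,0.0326,0,0,1, -0.018,0.0326,0,0,1, -0.018,0.0326,0,0,1, -0.018,0.0326,0,0,1]' && python3 -m handwheel '[-0.018,0.03,0,0,1, 0,0,0.03,0,1, 0,0,0.03,0,1, 0,0,0.03,0,1, 0,0,0.02,0,1, 0,0,0,0,1, 0,0,0,0,1, 0,0,0,0,1]'
python3 - <<'E'
from h import *
from bench import r
s=r.observe();R=Rn.from_rotvec(s["ee_rot"]).as_matrix()
print("q",s["q"].round(2),"tool delta to white",(R.T@(np.array([582.6,-143.4,67])-s["tool_pos"])).round(1),"green",(R.T@(np.array([558.5,-244.5,67])-s["tool_pos"])).round(1))
E
```

```text
clock: 9.52
tool_pos: [549.3, -125.6, 218.2]
ee_rot: [-2.224, -2.217, 0.002]
force: [1.1, 0.7, 1.3]
grip_width: 0.2
clock: 10.18
tool_pos: [578.9, -142.2, 110.5]
ee_rot: [2.224, 2.218, 0.001]
force: [0.6, 0.2, 1.0]
grip_width: 0.2
q [ 0.53  0.59 -0.55  1.76  0.38  0.9  -0.19] tool delta to white [-1.2  3.7 43.5] green [-102.4  -20.1   43.5]
```

```bash
python3 -m handwheel '[-0.001,0.0037,0,0,1, 0,0,0.012,0,1, 0,0,0.01,0,1, 0,0,0,0,1, 0,0,0,0,1, 0,0,0,0,1, 0,0,0,0,1, 0,0,0,0,1]'
python3 - <<'E'
from bench import r
import cv2
i=r.camera("side")["color"][220:340,230:390]; cv2.imwrite("pics/s11.png",cv2.resize(i,None,fx=5,fy=5,interpolation=2))
E
```

```text
clock: 10.85
tool_pos: [582.1, -143.4, 88.2]
ee_rot: [2.224, 2.218, 0.0]
force: [-0.1, 0.6, 0.1]
grip_width: 0.0
```

View pics/s11.png

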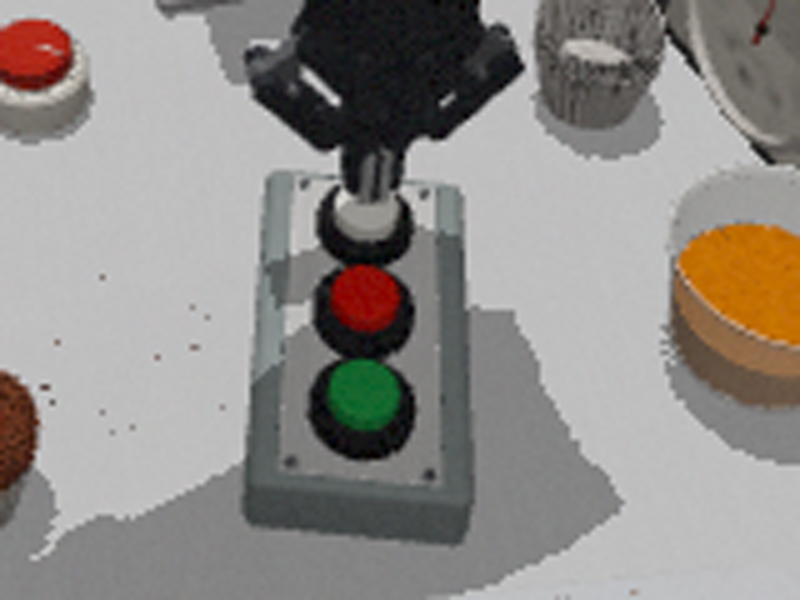

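```bash
python3 -m handwheel '[0,0,0.006,0,1, 0,0,0.004,0,1, 0,0,0.002,0,1, 0,0,0.002,0,1, 0,0,0,0,1, 0,0,0,0,1, 0,0,0,0,1, 0,0,0,0,1]'; python3 -m handwheel '[0,0,0.002,0,1, 0,0,0.001,0,1, 0,0,0,0,1, 0,0,0,0,1, 0,0,0,0,1, 0,0,0,0,1, 0,0,0,0,1, 0,0,0,0,1]'
```

```text
clock: 11.57
tool_pos: [582.0, -143.5, 74.0]
ee_rot: [2.224, 2.218, -0.0]
force: [0.5, -0.5, 3.3]
grip_width: 0.1
clock: 12.23
tool_pos: [582.1, -143.5, 72.0]
ee_rot: [2.224, 2.218, -0.0]
force: [-4.4, -0.2, 17.2]
grip_width: -0.2
```

White bottomed out (17 N, stopped at the 6 mm travel). I'll lift and move to green.

```bash
python3 -m handwheel '[0,0,-0.015,0,1, 0,0,-0.025,0,1, 0,0,-0.018,0,1, 0,0,0,0,1, 0,0,0,0,1, -0.034,-0.0079,0,0,1, -0.034,-0.0079,0,0,1, -0.033,-0.0078,0,0,1]'; python3 -m handwheel '[0,0,0.02,0,1, 0,0,0.02,0,1, 0,0,0,0,1, 0,0,0,0,1, 0,0,0,0,1, 0,0,0,0,1, 0,0,0,0,1, 0,0,0,0,1]';  python3 - <<'E'
from bench import r
import cv2
i=r.camera("side")["color"][220:340,230:390]; cv2.imwrite("pics/s12.png",cv2.resize(i,None,fx=5,fy=5,interpolation=2))
E
```

```text
clock: 12.9
tool_pos: [557.0, -245.0, 127.3]
ee_rot: [-2.221, -2.219, 0.002]
force: [0.9, 0.0, -0.1]
grip_width: 0.2
clock: 13.57
tool_pos: [558.6, -244.2, 89.7]
ee_rot: [2.223, 2.218, 0.001]
force: [-0.6, 0.3, -0.6]
grip_width: 0.1
```

View pics/s12.png

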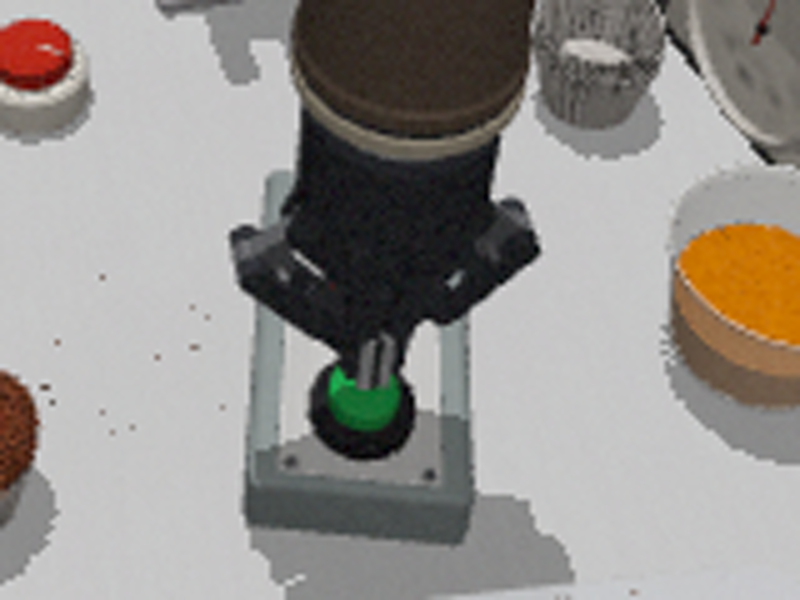

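The fingertips are over green, at about crop (375,385), so I'll press it. After that I lift and look.

```bash
python3 -m handwheel '[0,0,0.007,0,1, 0,0,0.004,0,1, 0,0,0.003,0,1, 0,0,0.002,0,1, 0,0,0.002,0,1, 0,0,0.001,0,1, 0,0,0,0,1, 0,0,0,0,1]'; python3 -m handwheel '[0,0,0,0,1, 0,0,0,0,1, 0,0,0,0,1, 0,0,0,0,1, 0,0,0,0,1, 0,0,0,0,1, 0,0,0,0,1, 0,0,0,0,1]'
```

```text
clock: 14.28
tool_pos: [558.2, -244.4, 71.8]
ee_rot: [2.224, 2.217, -0.001]
force: [-8.0, 1.2, 24.6]
grip_width: 0.1
clock: 14.95
tool_pos: [558.2, -244.4, 71.8]
ee_rot: [2.224, 2.217, -0.001]
force: [-7.6, 1.0, 23.3]
grip_width: -0.2
```

```bash
python3 -m handwheel '[0,0,-0.015,0,1, 0,0,-0.03,0,1, 0,0,-0.03,0,1, 0,0,-0.03,0,1, 0,0,-0.03,0,1, 0,-0.03,0,0,1, 0,-0.03,0,0,1, 0,-0.03,0,0,1]'; python3 -m handwheel '[0,-0.03,0,0,1, 0,0,0,0,1, 0,0,0,0,1, 0,0,0,0,1, 0,0,0,0,1, 0,0,0,0,1, 0,0,0,0,1, 0,0,0,0,1]'
python3 - <<'E'
from bench import r
import cv2
cv2.imwrite("pics/s13.png",r.camera("side")["color"]);cv2.imwrite("pics/t13.png",r.camera("top")["color"])
i=cv2.imread("pics/s13.png")[100:220,190:350]; cv2.imwrite("pics/s13z.png",cv2.resize(i,None,fx=5,fy=5,interpolation=2))
E
```

```text
clock: 15.62
tool_pos: [467.1, -243.8, 204.8]
ee_rot: [2.224, 2.219, 0.0]
force: [-0.2, -0.4, -0.6]
grip_width: 0.2
clock: 16.28
tool_pos: [438.6, -243.8, 204.6]
ee_rot: [-2.223, -2.219, -0.001]
force: [0.9, 0.2, -0.4]
grip_width: 0.1
```

View pics/s13.png

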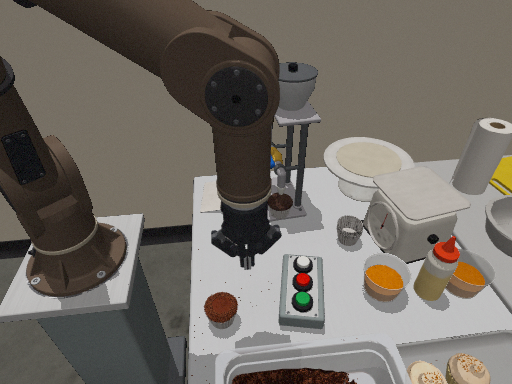

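View pics/t13.png

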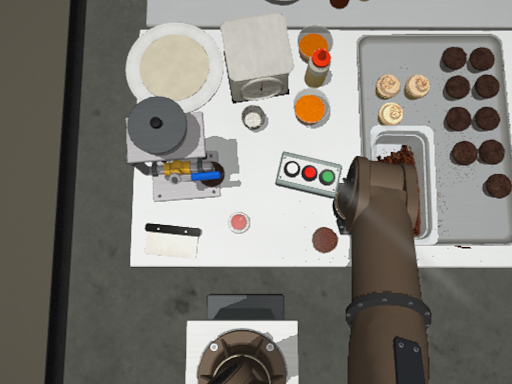

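View pics/s13z.png

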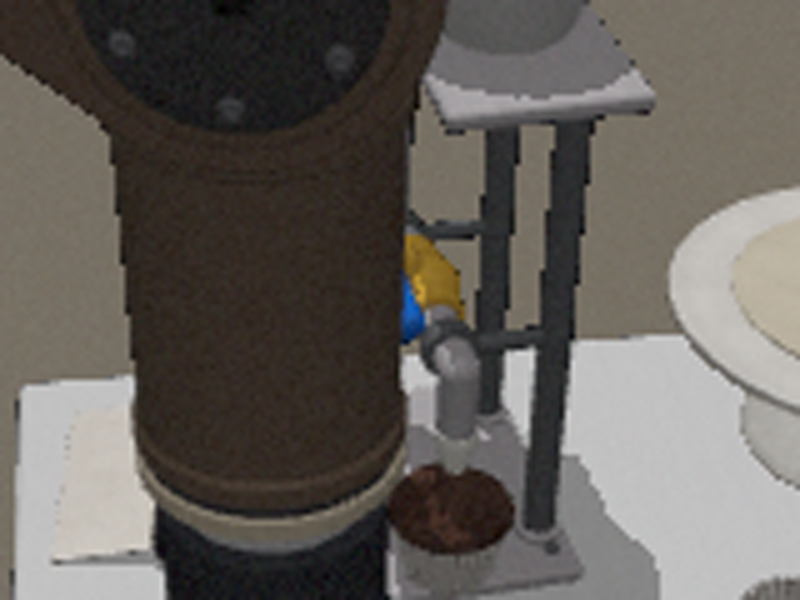

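```bash
python3 -c "
from bench import r
print(r.job_done())"
```

```text
the job is handed in; nothing more can be done
None
```

The valve is open, white and then green were each pressed fully down and released, and the job was handed in at about 16 s. No verdict was reported.

- **Valve:** I swung the handle with the back of the open gripper until it hit its stop. The tool held still against 17 N, and the handle end in the side picture was at the pixel computed for 1.571 rad. The final top view shows it still in line with the pipe. In the last side view the arm hid most of it, so that check rests on the top view.
- **White button:** the TCP stopped at 72.0 mm with 17 N on it, which is the full 6 mm of travel. I lifted clear before going to green.
- **Green button:** the TCP stopped at 71.8 mm with about 24 N on it, then I lifted clear.
- **Last pictures:** all three buttons are up and the red one was never touched. By eye, the cupcakes, timer and scraper are where they started, and the arm stands clear with about zero force.

None of the checks failed. One estimate was off: the gripper's knuckle stuck out about 10 mm more than planned, so the handle ran ahead of plan by about 0.1 rad during the swing. I corrected for this using the camera and the force readings.

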